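Stack a sole die on spacer sticks, clear of the knife below

ROBOT

A 7-joint arm with a two-finger parallel gripper is mounted at the origin on the work surface. World frame = base frame: x ahead of the robot, y to its left, z up, the work surface at z = 0. Lengths are in mm, angles in rad, forces in N, time in s.
With the tool pointing down it reaches from about 400 to 875 mm from the base axis. Payload 4.4 kg.
Tool frame: the origin (TCP) lies at the very end of the fingers, on their centre line; the grasp point (between the pads) lies ctrl.grip_depth behind it (ctrl.grip_depth is the distance from the TCP to the grasp point, in mm); z points along the fingers, y is the direction in which the jaws open and shut (so a half turn about z gives the same grasp; the last joint's range is limited). The gripper opens to 85 mm and grips with 20 to 120 N. Pads are 22 mm wide; open, the fingers measure 114 mm over their backs; the gripper's body (76 mm by 85 mm) begins 54 mm behind the grasp point. The pads swing forward as they close: fully open they stand 13 mm farther back than shut.
Start: joints at [-1.246, 0.628, 0.038, 1.517, -0.027, 0.996, -0.02], TCP at [247.581, 601.017, 231.313] pointing down, gripper open.
Joint ranges: [-3.06, 3.06], [-0.37, 2.12], [-1.25, 1.32], [0.18, 2.47], [-1.1, 4.24], [0.23, 1.98], [-2.94, 2.94]. Speed limits (rad/s): [2.57, 2.57, 3.14, 3.14, 3.14, 3.14, 3.14].

INTERFACE

Orientations are given as [roll, pitch, yaw] about the fixed x, y, z axes, in that order (R = Rz(yaw) Ry(pitch) Rx(roll)).
In Python, from cell import ctrl gives the robot as it stands.
- The arm moves only by the tool servo_tool, never from a script. Its argument "commands" is one flat list of numbers, 5 for each row, row after row: the shift along the tool's x, y, z in units of 25 mm (1.0 is 25 mm), then the turn about the tool's z in units of 6 degrees (1.0 is 6 degrees), then the closure, from 0 (fully open) to 1 (shut). In form: [tx, ty, tz, twist, gripper, tx, ty, tz, twist, gripper, ...]. A call has 1 to 10 rows; each row is the pose to reach, as a shift and turn from the pose commanded when the call began, along the tool's axes at that moment; what a row does not reach only later rows make up. A row lasts 1/12 s, in which the tool goes at most 41.7 mm and 7.16 degrees, less where a joint would pass 70% of its speed; a pose out of reach is approached as far as the arm can. A call with a gripper value outside its range is refused whole. The fingers move at their own pace and stop on an object; the grip force is fixed at half the most. Time passes only in rows, so rows that repeat a pose let the fingers close. It gives the time, the measured TCP pose, the force and the opening at its end, in the units of the state.
- ctrl.read_state(): the state, without advancing time (a new reading comes with each control period).
- ctrl.get_image(name): name is "scene" or "top"; returns a dict with "img" (400x640x3 uint8, blue, green, red), "K" (3x3 intrinsics, pixels), "T" (4x4, takes a point from camera to world coordinates). Camera axes: x right, y down, z forward; pixel columns grow to the right and rows downward; lengths in mm; the calibration is good to about 2 mm. A picture is of the moment at which its call begins. There is no depth.
- ctrl.finish_job(): hands the job in, once; it reports no verdict.
The state is a dict: "clock": time; "qpos": joint angles; "qd": joint speeds; "tau": joint torques, N m; "eef_pos": TCP position; "tool_rot": TCP orientation; "force": force on the tool from outside, world axes, zero at the start; "torque": the same for the moment, N m; "width": finger opening in mm.
Only numpy, scipy, OpenCV 4.12 (cv2) and the standard library are available. Lean on these libraries where they do the work, as an engineer would, in place of code of your own. Each camera call takes 0.05 s, during which the arm holds its last target.

TASK

Take the loose spacer stick that matches the one already lying on the die board (not the thin lath, nor the short block) and lay it over the red stripe at the other end of the board. Then lift the blue sole-shaped cutting die and set it down gently, not dropping it, centred lengthwise along the board, so that it rests level across both sticks and never touches the board or the knife that stands up from it.

Things in the scene. Friction and masses are not known exactly. Their poses are not given: they have to be found in the camera images.
- board: Brown wooden die board lying fixed on the table, 300 mm long (its x), 150 mm wide (its y), 18 mm thick; a steel knife outline 70 mm by 66 mm stands up 12 mm from the middle of it (30 mm above the table). Origin: centre of its underside, z up. A first pale spacer stick, 130 x 30 x 25 mm and loose, already lies across it 80 to 90 mm from the centre at the end opposite the red stripe (either end).
- stripe: Red painted stripe on top of the die board where the second stick belongs, 30 mm wide (its x), 130 mm long (its y), across the board 80 to 90 mm from its centre, at either end. Origin: centre of the stripe at the height of the board's upper face; axes parallel to the board's.
- stick: Loose pale wooden spacer stick lying on the table, 130 mm long (its y), 30 mm wide (its x), 25 mm high (z). Origin: centre of its underside. About 70 g. It lies in a row with two bystanders: a lath of the same length only 10 mm high and a block only 55 mm long.
- die: Blue strip-steel cutting die, shoe-sole outline with bright upper edges, lying flat; 248 mm long (its x: heel end -120, toe +128), 32 high, 84 wide at the forepart, 64 at the heel. Grip it across its y at the straight waist, 48 mm wide outside from x = -28 to +28. Origin: middle of the waist at the underside, z up. About 0.45 kg, balanced within 15 mm of the origin; toe may point to either end.

How it is judged (in metres and radians):
On the way:
1. the matching stick lies released on the stripe, across the board (x of stick in the frame of stripe between -0.018 and 0.018 m and y of stick in the frame of stripe between -0.02 and 0.02 m and z of stick in the frame of stripe between -0.003 and 0.003 m and angle between the y axis of stick and the y axis of stripe, either way round below 0.2 rad and angle between stick's own z axis and vertical below 0.08 rad and contact force between the fingers and stick below 0.1 N), for 0.2 s.
At the end, for the whole second after the job is handed in: Stick over the stripe (20 mm across, 22 mm along, 12 degrees); die still and level (2 degrees) on both sticks, underside 40 to 46 mm above the board's underside, waist middle within 20 mm of the board's centre in x and y, length along the board within 10 degrees, either way round (x of stick in the frame of stripe between -0.02 and 0.02 m and y of stick in the frame of stripe between -0.022 and 0.022 m and angle between the y axis of stick and the y axis of stripe, either way round below 0.22 rad and x of die in the frame of board between -0.02 and 0.02 m and y of die in the frame of board between -0.02 and 0.02 m and z of die in the frame of board between 0.04 and 0.046 m and angle between the x axis of die and the x axis of board, either way round below 0.18 rad and angle between die's own z axis and vertical below 0.04 rad and contact force between die and stick above 0.3 N and linear speed of each of die, stick below 0.02 m/s); the robot touches nothing.
It fails at once if the die touches the die board or its knife (contact force between die and board above 1 N).
It fails at once if the die is dropped or thrown (falls free faster than 0.5 m/s, a fall of about 13 mm) (contact force between the fingers and die below 0.1 N and linear speed of die above 0.5 m/s).
It also fails if it takes over 58 s, if anything falls off the work surface, if the arm or the gripper's body presses on something with over 40 N, if the wrist force passes 120 N, or if a joint passes its speed limit or range.

## Working session

There is one attempt and no reset: what is moved stays moved. The work goes in short steps, Python scripts to look and compute and a tool call to move; the robot and the scene stay as the last step left them, time stands still between calls to the robot, and variables do not carry over. Pictures are saved under pics/ and viewed, and the job is handed in when it is done.

Besides the shell and the picture viewer there is one more tool, called after "Call:" as name(argument=value, ...) on one line, values as JSON. servo_tool: Moves the arm, as the interface text tells. Its arguments: {"type":"object","properties":{"commands":{"type":"array","items":{"type":"number"}}},"required":["commands"]}

```bash
mkdir -p pics; python3 - <<'E'
from cell import ctrl
import cv2
s=ctrl.read_state();print(s, ctrl.grip_depth)
for n in("scene","top"):
    d=ctrl.get_image(n);cv2.imwrite(f"pics/{n}0.png",d["img"]);print(n,d["K"].round(1).tolist(),d["T"].round(3).tolist())
E
```

```text
{'clock': 0.0, 'qpos': array([-1.24579848,  0.62937255,  0.03843114,  1.51843033, -0.02703807,
        0.99631274, -0.02003611]), 'qd': array([ 0.00089125,  0.00059439,  0.00011701, -0.001838  , -0.00021306,
       -0.00167331, -0.00058424]), 'tau': array([-4.24277723e-04, -5.63388956e+01,  1.22595035e+00, -1.93443453e+01,
        1.09368085e-02,  1.03181438e-02, -7.01233461e-06]), 'eef_pos': array([247.30632434, 600.39252836, 230.35185294]), 'tool_rot': array([-3.13958691e+00, -8.85073020e-06,  2.75074530e+00]), 'force': array([ 0.50990663,  0.0118857 , -0.07984305]), 'torque': array([0.01498905, 0.02166282, 0.0616919 ]), 'width': 84.9284972518668} 18.700000000000003
scene [[502.6, 0.0, 325.4], [0.0, 502.6, 193.9], [0.0, 0.0, 1.0]] [[-0.333, 0.669, -0.664, 1107.443], [0.943, 0.251, -0.22, 138.556], [0.02, -0.699, -0.715, 648.016], [0.0, 0.0, 0.0, 1.0]]
top [[442.5, 0.0, 316.0], [0.0, 442.5, 201.2], [0.0, 0.0, 1.0]] [[0.024, -0.999, 0.043, 497.942], [-1.0, -0.025, -0.008, -52.196], [0.009, -0.043, -0.999, 931.7], [0.0, 0.0, 0.0, 1.0]]
```

View pics/scene0.png

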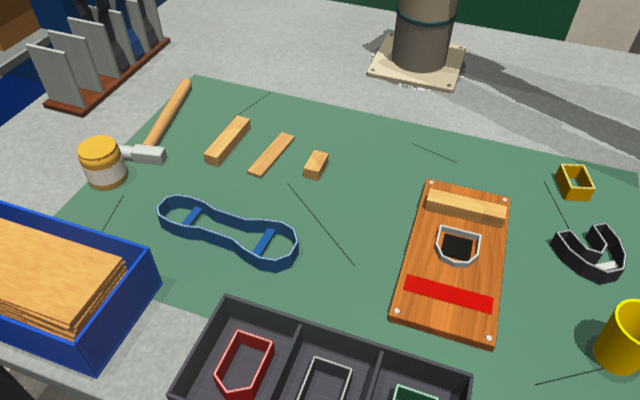

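View pics/top0.png

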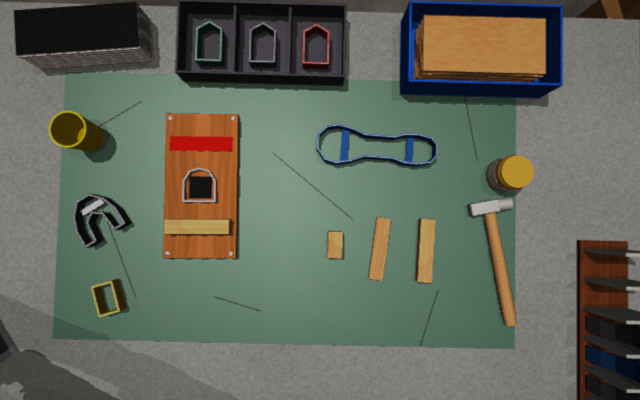

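The stick and the lath are the two longer pieces. In the top view the one at (426,251) looks tall, and the one at (380,249) looks flat. I'll measure them now.

```bash
cat > h.py <<'E'
import numpy as np,cv2
from cell import ctrl
def cast(d,uv,z):
    uv=np.atleast_2d(np.asarray(uv,float)); K=d["K"];T=d["T"]
    r=np.c_[uv,np.ones(len(uv))]@np.linalg.inv(K).T@T[:3,:3].T
    o=T[:3,3]; return o+r*((z-o[2])/r[:,2])[:,None]
def proj(d,P):
    P=np.atleast_2d(P);T=d["T"];c=(P-T[:3,3])@T[:3,:3]; p=c@d["K"].T; return p[:,:2]/p[:,2:]
def rect(d,mask,z,amin=150):
    out=[]
    cs,_=cv2.findContours(mask,cv2.RETR_EXTERNAL,cv2.CHAIN_APPROX_NONE)
    for c in cs:
        if cv2.contourArea(c)<amin: continue
        w=cast(d,c[:,0,:],z)[:,:2].astype(np.float32)
        (cx,cy),(a,b),t=cv2.minAreaRect(w)
        if a<b: a,b,t=b,a,t+90
        t=(t+90)%180-90
        out.append((c[:,0].mean(0).round(0).tolist(),round(cx,1),round(cy,1),round(a+2,1),round(b+2,1),round(t,1)))
    return out
E
python3 - <<'E'
from h import *
for n in("top","scene"):
    d=ctrl.get_image(n);im=d["img"];h=cv2.cvtColor(im,cv2.COLOR_BGR2HSV)
    red=cv2.inRange(h,(0,220,120),(4,255,255)); print(n,"red",rect(d,red,18))
    blue=cv2.inRange(h,(100,120,40),(125,255,255)); print("blue",rect(d,blue,32))
    for (u,v) in ([(426,251),(380,249),(197,227),(180,180),(220,240)] if n=="top" else [(228,135),(465,206)]): print(u,v,h[v,u])
    pale=cv2.inRange(h,(12,60,100),(25,190,255)); print("pale25",rect(d,pale,25)); 
    if n=="top":print("pale43",rect(d,pale,43))
    wood=cv2.inRange(h,(2,60,60),(25,255,255))|red
    wood=cv2.morphologyEx(wood,cv2.MORPH_CLOSE,np.ones((5,5)));print("board",rect(d,wood,18,3000))
    if n=="top":
        cv2.imwrite("pics/crop1.png",np.hstack([cv2.resize(im[200:300,320:450],None,fx=3,fy=3),cv2.resize(im[200:300,140:270],None,fx=3,fy=3)]))
        cv2.imwrite("pics/crop2.png",cv2.resize(im[110:180,300:450],None,fx=5,fy=5))
    else: cv2.imwrite("pics/crop3.png",cv2.resize(im[100:280,150:350],None,fx=3.5,fy=3.2))
E
```

```text
top red [([201.0, 143.0], 652.5, 181.9, 130.4, 31.2, -88.5)]
blue [([601.0, 358.0], 233.8, -641.6, 68.8, 31.3, 73.7), ([345.0, 143.0], 655.7, -115.9, 69.0, 18.4, -2.7), ([477.0, 45.0], 861.6, -394.2, 338.6, 200.3, -90.0)]
426 251 [ 21 125 181]
380 249 [ 16 145 183]
197 227 [ 21 124 183]
180 180 [ 12 188 160]
220 240 [ 12 192 161]
pale25 [([335.0, 244.0], 449.7, -99.4, 57.0, 32.7, 1.2), ([426.0, 250.0], 442.3, -286.9, 132.0, 32.9, -2.5), ([379.0, 249.0], 444.0, -191.5, 130.1, 32.5, -6.9), ([501.0, 269.0], 408.2, -440.2, 235.5, 26.4, 11.5), ([517.0, 170.0], 609.6, -475.7, 67.3, 67.2, 45.8), ([200.0, 184.0], 564.7, 178.6, 299.9, 150.9, 1.0), ([481.0, 46.0], 872.1, -395.4, 273.2, 125.5, 89.8)]
pale43 [([335.0, 244.0], 450.7, -98.5, 55.9, 32.1, 1.2), ([426.0, 250.0], 443.4, -282.2, 129.4, 32.3, -2.5), ([379.0, 249.0], 445.0, -188.7, 127.5, 31.9, -6.9), ([501.0, 269.0], 410.0, -432.5, 230.9, 25.9, 11.5), ([517.0, 170.0], 607.3, -467.3, 66.0, 65.9, 45.8), ([200.0, 184.0], 563.4, 174.0, 294.0, 147.9, 1.0), ([481.0, 46.0], 864.7, -388.6, 267.8, 123.0, 89.8)]
board [([200.0, 186.0], 565.1, 180
[... 374 characters left out ...]
, -708.9, 330.0, 27.4, 44.2), ([56.0, 14.0], 165.1, -916.9, 233.6, 99.1, 50.2)]
228 135 [ 21 122 239]
465 206 [ 21 124 242]
pale25 [([59.0, 277.0], 835.6, -404.4, 255.3, 142.4, -90.0), ([453.0, 267.0], 576.3, 180.0, 307.3, 150.4, 1.1), ([315.0, 165.0], 463.1, -97.4, 80.8, 36.1, 4.6), ([99.0, 153.0], 574.4, -485.7, 110.3, 74.2, 46.2), ([271.0, 154.0], 464.1, -183.6, 133.9, 34.4, -6.9), ([227.0, 141.0], 454.8, -278.5, 152.0, 46.6, -2.3), ([167.0, 113.0], 410.4, -434.7, 233.7, 29.9, 11.3), ([454.0, 59.0], -9.8, 83.0, 106.9, 40.7, -0.1), ([430.0, 9.0], -239.3, -20.8, 140.3, 101.2, 7.9)]
board [([50.0, 276.0], 832.9, -410.0, 258.9, 145.0, -89.9), ([455.0, 265.0], 570.6, 180.4, 311.4, 152.2, 1.0)]
```

View pics/crop1.png

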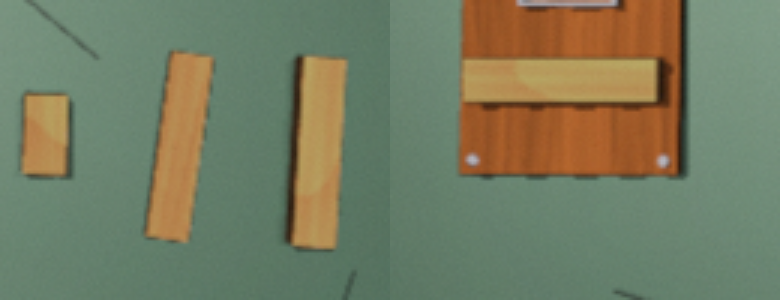

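View pics/crop2.png

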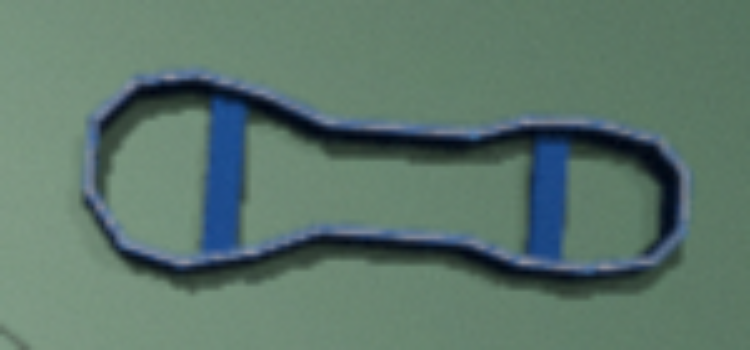

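View pics/crop3.png

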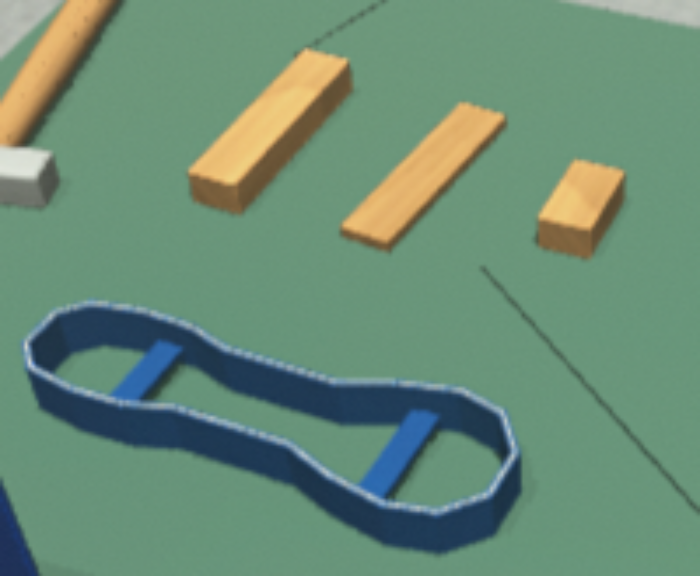

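```bash
cat >> h.py <<'E'
def diemask(d,roi):
    im=d["img"].astype(int); u0,v0,u1,v1=roi
    m=((im[...,0]-im[...,1])>8).astype(np.uint8)*255
    k=np.zeros_like(m);k[v0:v1,u0:u1]=m[v0:v1,u0:u1]
    return cv2.morphologyEx(k,cv2.MORPH_CLOSE,np.ones((3,3)))
E
python3 - <<'E'
from h import *
d=ctrl.get_image("top")
m=diemask(d,(300,110,455,180))
cs,_=cv2.findContours(m,cv2.RETR_EXTERNAL,cv2.CHAIN_APPROX_NONE);c=max(cs,key=cv2.contourArea)
print(cv2.contourArea(c))
v=cv2.resize(d["img"][110:180,300:450],None,fx=5,fy=5,interpolation=cv2.INTER_NEAREST)
cv2.drawContours(v,[((c-[300,110])*5+2)],-1,(0,0,255),1);cv2.imwrite("pics/diec.png",v)
w=cast(d,c[:,0],32)[:,:2]
# iterate: end points along axis; waist edges
print("y range",w[:,1].min(),w[:,1].max())
# waist edges: in -y profile, print x extents
for y in range(-270,0,10):
    s=w[abs(w[:,1]-y)<3]
    if len(s): print(y,s[:,0].min().round(1),s[:,0].max().round(1),(s[:,0].max()-s[:,0].min()).round(1))
# other stick
h=cv2.cvtColor(d["img"],cv2.COLOR_BGR2HSV)
p=cv2.inRange(h,(17,60,100),(25,170,255));print(rect(d,p,43,600),rect(d,p,25,600))
E
```

```text
3456.5
y range -305.07714955035425 -56.66171919742806
-270 618.4 680.4 62.0
-260 616.1 680.1 64.0
-250 617.9 681.9 64.0
-240 617.6 681.7 64.1
-230 619.4 679.4 59.9
-220 621.3 677.0 55.7
-210 625.2 676.6 51.4
-200 626.9 676.5 49.6
-190 626.6 678.2 51.5
-180 628.4 678.0 49.6
-170 628.2 677.8 49.6
-160 628.0 679.5 51.5
-150 627.7 683.4 55.7
-140 623.3 687.3 64.0
-130 621.0 691.2 70.1
-120 618.7 693.0 74.3
-110 616.4 694.8 78.4
-100 616.1 696.7 80.5
-90 616.0 696.4 80.4
-80 619.8 694.0 74.3
-70 623.7 687.6 63.9
-60 639.8 679.0 39.2
[([427.0, 252.0], 443.4, -282.5, 129.3, 31.8, -2.5), ([196.0, 226.0], 480.6, 180.4, 131.8, 31.3, -87.7), ([518.0, 52.0], 866.6, -444.0, 156.0, 116.1, -89.6)] [([427.0, 252.0], 442.2, -287.2, 131.9, 32.4, -2.5), ([196.0, 226.0], 480.3, 185.1, 134.4, 31.9, -87.7), ([518.0, 52.0], 874.0, -451.9, 159.1, 118.4, -89.6)]
```

View pics/diec.png

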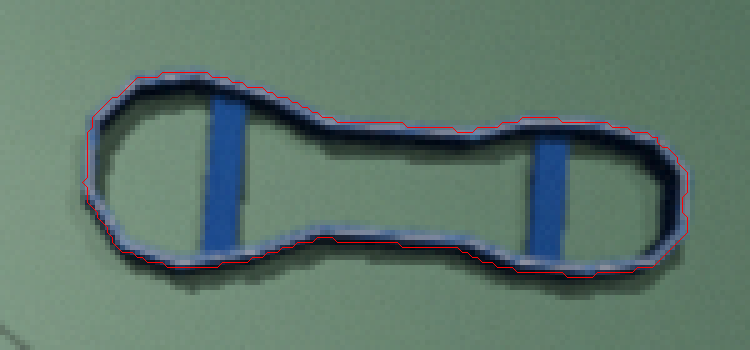

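```bash
cat >> h.py <<'E'
from scipy.spatial.transform import Rotation as Ro
def plan(*pts,base=None,yaw0=None):
    s=ctrl.read_state(); r=s["tool_rot"]; R=Ro.from_euler("xyz",r).as_matrix()
    print("clk",round(s["clock"],2),"pos",s["eef_pos"].round(1),"rpy",np.degrees(r).round(2),"w",round(s["width"],1),"F",s["force"].round(1),"q7",s["qpos"][6].round(2))
    b=s["eef_pos"] if base is None else np.array(base)
    for x,y,z,yaw in pts:
        t=-((yaw-np.degrees(r[2])+180)%360-180)
        print((x,y,z,yaw),(R.T@(np.array([x,y,z])-b)/25).round(2).tolist(),"tw",round(t/6,2))
E
python3 - <<'E'
from h import *
plan((570,150,200,80),(442,-287,150,-2.5),base=[247.58,601.02,231.3])
E
```

```text
clk 0.25 pos [247.4 600.8 230.9] rpy [-179.95   -0.    157.61] w 85.1 F [ 0.6 -0.1  0.2] q7 -0.02
(570, 150, 200, 80) [-18.8, -11.77, 1.26] tw 12.93
(442, -287, 150, -2.5) [-20.72, -29.88, 3.28] tw 26.68
```

Call:
servo_tool(commands=[-1,-0.6,0,0.6,0,-2.5,-1.5,0.1,1.6,0,-4,-2.5,0.3,2.7,0,-5.5,-3.4,0.4,3.8,0,-7,-4.4,0.5,4.9,0,-8.4,-5.3,0.6,6,0,-9.8,-6.2,0.7,7,0,-11,-6.9,0.8,8,0,-12.2,-7.6,0.9,9,0,-13.4,-8.4,1,10,0])

```text
clock: 1.08
eef_pos: [478.9, 277.0, 206.4]
tool_rot: [3.141, 0.0, 1.697]
force: [1.0, 0.8, 0.5]
width: 85.8
```

```bash
python3 - <<'E'
from h import *
plan((570,150,200,80),(580,-60,180,40),(442,-287,150,-2.5))
E
```

```text
clk 1.08 pos [478.9 277.  206.4] rpy [179.94   0.    97.25] w 85.8 F [1.  0.8 0.5] q7 -0.23
(570, 150, 200, 80) [-5.5, 2.97, 0.26] tw 2.88
(580, -60, 180, 40) [-13.88, 2.31, 1.06] tw 9.54
(442, -287, 150, -2.5) [-22.19, -4.31, 2.25] tw 16.63
```

Call:
servo_tool(commands=[-1.4,0.7,0,1,0,-2.8,1.5,0.1,2,0,-4.2,2.1,0.2,3,0,-5.6,2.5,0.3,4,0,-7,2.7,0.4,5,0,-8.4,2.7,0.5,6,0,-9.8,2.7,0.6,7,0,-11.2,2.6,0.7,8,0,-12.6,2.5,0.8,9,0,-13.9,2.3,1,10,0])

```text
clock: 1.92
eef_pos: [581.0, -59.7, 181.6]
tool_rot: [3.14, -0.001, 0.651]
force: [0.3, -0.1, -0.5]
width: 85.6
```

```bash
python3 - <<'E'
from h import *
plan((442,-287,150,-2.5),(442,-287,70,-2.5))
E
```

```text
clk 1.92 pos [581.  -59.7 181.6] rpy [ 1.7992e+02 -6.0000e-02  3.7310e+01] w 85.6 F [ 0.3 -0.1 -0.5] q7 -0.43
(442, -287, 150, -2.5) [-9.93, 3.86, 1.26] tw 6.63
(442, -287, 70, -2.5) [-9.94, 3.86, 4.46] tw 6.63
```

Call:
servo_tool(commands=[-1.4,0.5,0.4,1,0,-2.8,1.1,0.8,2,0,-4.2,1.6,1.2,3,0,-5.6,2.2,1.6,4,0,-7,2.7,2,5,0,-8.2,3.2,2.6,6,0,-9.2,3.6,3.2,6.6,0,-9.9,3.86,3.8,6.63,0,-9.93,3.86,4.3,6.63,0,-9.93,3.86,4.4,6.63,0])

```text
clock: 2.75
eef_pos: [440.7, -286.2, 69.7]
tool_rot: [-3.14, 0.003, -0.041]
force: [-0.0, 0.5, -0.2]
width: 85.4
```

```bash
python3 - <<'E'
from h import *
plan((442,-287,4,-2.5))
for n in ("top","scene"):
    d=ctrl.get_image(n); p=proj(d,[442,-287,25])[0].astype(int); im=d["img"]
    cv2.imwrite(f"pics/pre_{n}.png",cv2.resize(im[max(0,p[1]-80):p[1]+80,p[0]-100:p[0]+100],None,fx=3,fy=3))
a=cv2.imread("pics/pre_top.png");b=cv2.imread("pics/pre_scene.png");cv2.imwrite("pics/pre.png",cv2.resize(np.hstack([a,b]),(800,320)))
E
```

```text
clk 2.75 pos [ 440.7 -286.2   69.7] rpy [-1.7993e+02  1.6000e-01 -2.3500e+00] w 85.4 F [-0.   0.5 -0.2] q7 -0.36
(442, -287, 4, -2.5) [0.06, 0.03, 2.63] tw 0.03
```

View pics/pre.png

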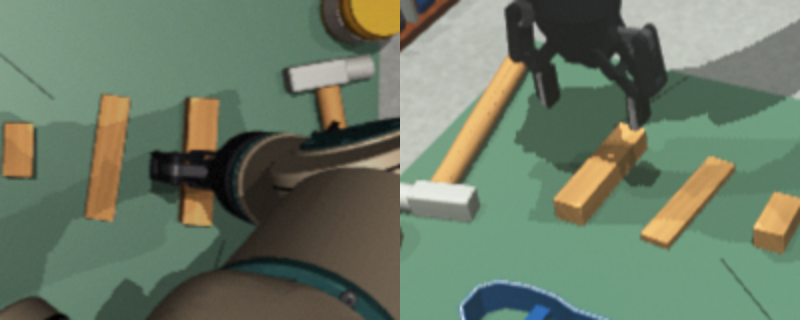

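The fingers straddle the tall stick, as both views show (stick at about (200,160) in the left crop). Next I descend and grip it.

Call:
servo_tool(commands=[0.06,0.03,0.5,0.03,0,0.06,0.03,1.3,0.03,0,0.06,0.03,2.1,0.03,0,0.06,0.03,2.55,0.03,0,0.06,0.03,2.6,0.03,0.2,0.06,0.03,2.6,0.03,0.5,0.06,0.03,2.6,0.03,1,0.06,0.03,2.6,0.03,1,0.06,0.03,2.6,0.03,1,0.06,0.03,2.6,0.03,1])

```text
clock: 3.68
eef_pos: [444.7, -286.9, 7.4]
tool_rot: [3.141, -0.002, -0.041]
force: [-0.6, 0.1, 6.3]
width: 28.7
```

Call:
servo_tool(commands=[0,0,0,0,1,0,0,0,0,1,0,0,0,0,1,0,0,0,0,1])

```text
clock: 4.02
eef_pos: [444.7, -286.9, 7.5]
tool_rot: [3.141, -0.002, -0.041]
force: [-0.0, 1.2, 5.1]
width: 28.3
```

```bash
python3 - <<'E'
from h import *
plan((442,-287,150,-2.5),(560,-60,150,45),(653,182,120,91))
E
```

```text
clk 4.02 pos [ 444.7 -286.9    7.5] rpy [ 1.7994e+02 -1.1000e-01 -2.3600e+00] w 28.3 F [-0.   1.2  5.1] q7 -0.28
(442, -287, 150, -2.5) [-0.1, 0.01, -5.7] tw 0.02
(560, -60, 150, 45) [4.25, -9.25, -5.7] tw -7.89
(653, 182, 120, 91) [7.56, -19.08, -4.51] tw -15.56
```

Call:
servo_tool(commands=[0,0,-0.5,0,1,0,0,-1.5,0,1,0,-0.3,-2.7,0,1,0.1,-0.9,-3.9,-0.5,1,0.4,-1.8,-5,-1.5,1,0.9,-2.8,-5.6,-2.5,1,1.5,-4,-6,-3.6,1,2.2,-5.2,-6,-4.7,1,2.9,-6.4,-6,-5.8,1,3.5,-7.6,-6,-6.9,1])

```text
clock: 4.85
eef_pos: [540.5, -98.3, 157.2]
tool_rot: [3.14, -0.001, 0.688]
force: [0.8, -1.3, -1.1]
width: 28.3
```

```bash
python3 - <<'E'
from h import *
plan((560,-60,150,45),(653,182,120,91))
E
```

```text
clk 4.85 pos [540.5 -98.3 157.2] rpy [ 1.7993e+02 -8.0000e-02  3.9400e+01] w 28.3 F [ 0.8 -1.3 -1.1] q7 -0.29
(560, -60, 150, 45) [1.57, -0.69, 0.29] tw -0.93
(653, 182, 120, 91) [10.59, -5.81, 1.5] tw -8.6
```

Call:
servo_tool(commands=[1.2,-0.7,0,-1,1,2.4,-1.3,0.1,-2,1,3.7,-2,0.2,-3,1,5,-2.7,0.3,-4,1,6.3,-3.5,0.4,-5,1,7.6,-4.2,0.6,-6,1,8.8,-4.8,0.8,-7,1,9.8,-5.4,1,-8,1,10.4,-5.7,1.3,-8.5,1,10.6,-5.8,1.5,-8.6,1])

```text
clock: 5.68
eef_pos: [653.8, 184.3, 118.1]
tool_rot: [3.141, -0.003, 1.589]
force: [-0.1, 0.8, -0.3]
width: 28.6
```

Call:
servo_tool(commands=[0,0,0,0,1,0,0,0,0,1])

```text
clock: 5.85
eef_pos: [653.0, 177.6, 118.5]
tool_rot: [-3.14, 0.002, 1.58]
force: [0.6, -0.1, -0.5]
width: 28.6
```

```bash
python3 - <<'E'
from h import *
plan((654,182,60,91),(654,182,28,91))
d=ctrl.get_image("scene")
cv2.imwrite("pics/s1.png",cv2.resize(d["img"][60:360,340:600],None,fx=2,fy=2))
d=ctrl.get_image("top")
cv2.imwrite("pics/t1.png",cv2.resize(d["img"][80:300,120:320],None,fx=2.7,fy=2.7))
E
```

```text
clk 5.85 pos [653.  177.6 118.5] rpy [-1.7992e+02  1.1000e-01  9.0500e+01] w 28.6 F [ 0.6 -0.1 -0.5] q7 -0.06
(654, 182, 60, 91) [0.18, 0.04, 2.34] tw -0.08
(654, 182, 28, 91) [0.18, 0.04, 3.62] tw -0.08
```

View pics/s1.png

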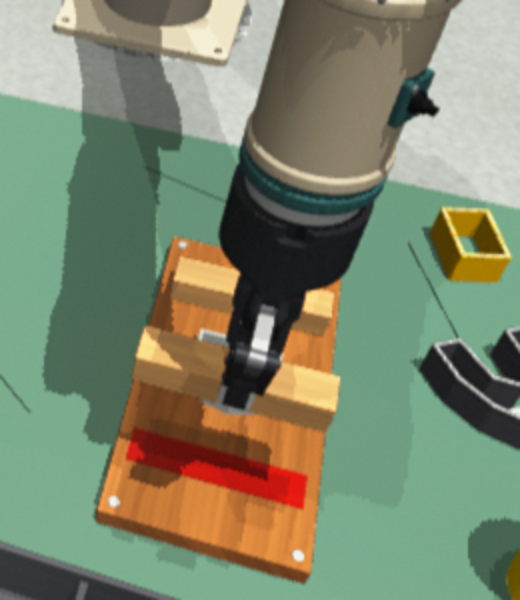

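View pics/t1.png

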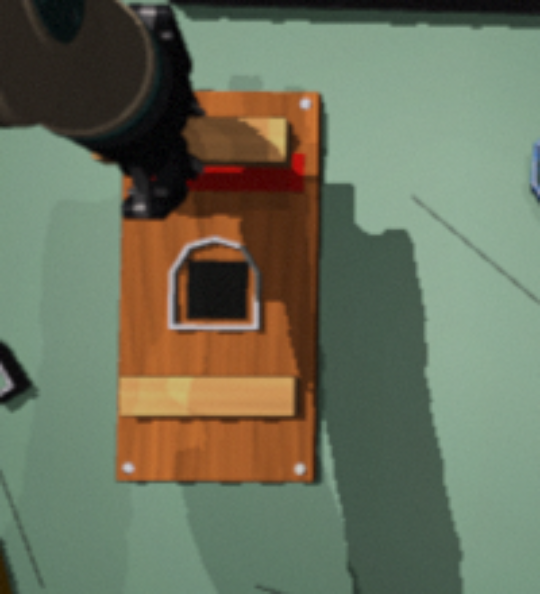

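The stick is held level above the stripe, which shows around (215,470) in the scene crop. Lowering it now.

Call:
servo_tool(commands=[0.08,0.04,0.5,-0.08,1,0.2,0.04,1.2,-0.08,1,0.2,0.04,1.9,-0.08,1,0.2,0.04,2.6,-0.08,1,0.2,0.04,3.1,-0.08,1,0.2,0.04,3.4,-0.08,1,0.2,0.04,3.5,-0.08,1,0.2,0.04,3.5,-0.08,1])

```text
clock: 6.62
eef_pos: [654.5, 184.0, 30.8]
tool_rot: [-3.141, 0.0, 1.59]
force: [-0.4, 0.3, -0.7]
width: 28.6
```

```bash
python3 - <<'E'
from h import *
plan((654,184,26,91),(654,184,25,91))
E
```

```text
clk 6.62 pos [654.5 184.   30.8] rpy [-1.7996e+02  2.0000e-02  9.1090e+01] w 28.6 F [-0.4  0.3 -0.7] q7 -0.03
(654, 184, 26, 91) [0.0, -0.02, 0.19] tw 0.02
(654, 184, 25, 91) [0.0, -0.02, 0.23] tw 0.02
```

Call:
servo_tool(commands=[0,0,0.1,0,1,0,0,0.16,0,1,0,0,0.2,0,1,0,0,0.22,0,1,0,0,0.22,0,1])

```text
clock: 7.03
eef_pos: [654.8, 184.6, 26.1]
tool_rot: [3.141, -0.0, 1.591]
force: [-0.7, 0.3, -0.4]
width: 28.6
```

Call:
servo_tool(commands=[0,0,0.04,0,1,0,0,0.08,0,1,0,0,0.08,0,1])

```text
clock: 7.28
eef_pos: [655.0, 184.6, 25.5]
tool_rot: [3.141, -0.001, 1.591]
force: [-3.6, 0.4, 9.7]
width: 28.7
```

Call:
servo_tool(commands=[0,0,-0.02,0,0.55,0,0,-0.02,0,0.45,0,0,-0.02,0,0.42,0,0,-0.02,0,0.42])

```text
clock: 7.62
eef_pos: [654.6, 184.5, 24.1]
tool_rot: [-3.141, 0.0, 1.591]
force: [-0.4, -0.6, -0.4]
width: 49.7
```

Call:
servo_tool(commands=[0,0,-0.4,0,0.42,0,0,-1.2,0,0.42,0,0,-2.2,0,0.42,0,0,-3.4,0,0.42,0,0,-4.6,0,0.3,0,0,-5,0,0.2])

```text
clock: 8.12
eef_pos: [657.4, 184.8, 154.9]
tool_rot: [3.134, -0.002, 1.59]
force: [0.1, -0.2, 0.7]
width: 68.0
```

```bash
python3 - <<'E'
from h import *
plan((653,-185,150,87.3))
E
```

```text
clk 8.12 pos [657.4 184.8 154.9] rpy [ 1.7956e+02 -1.0000e-01  9.1120e+01] w 68.0 F [ 0.1 -0.2  0.7] q7 -0.07
(653, -185, 150, 87.3) [-14.79, -0.47, 0.17] tw 0.64
```

Call:
servo_tool(commands=[-1,0,0,0.1,0,-2.4,0,0,0.2,0,-3.9,0,0,0.3,0,-5.4,-0.2,0,0.4,0,-6.6,-0.4,0,0.6,0,-7.4,-0.4,0,0.6,0,-7.4,-0.4,0,0.6,0])

```text
clock: 8.7
eef_pos: [647.7, -8.7, 149.9]
tool_rot: [3.141, 0.005, 1.519]
force: [-0.2, -1.6, 0.9]
width: 85.3
```

```bash
python3 - <<'E'
from h import *
plan((653,-185,100,87.3),(653,-185,7,87.3))
d=ctrl.get_image("top");h=cv2.cvtColor(d["img"],cv2.COLOR_BGR2HSV)
p=cv2.inRange(h,(17,60,90),(25,170,255));print(rect(d,p,43,300))
cv2.imwrite("pics/t2.png",d["img"])
m=diemask(d,(300,110,455,180))
cs,_=cv2.findContours(m,cv2.RETR_EXTERNAL,cv2.CHAIN_APPROX_NONE);c=max(cs,key=cv2.contourArea)
w=cast(d,c[:,0],32)[:,:2];print("die y",w[:,1].min(),w[:,1].max())
s=ctrl.get_image("scene");cv2.imwrite("pics/s2.png",s["img"])
v=s["img"].copy()
# overlay of expected die keypoints
def dp(x,y,z,c=(653,-185),yaw=87.3):
    a=np.radians(yaw);return [c[0]+x*np.cos(a)-y*np.sin(a),c[1]+x*np.sin(a)+y*np.cos(a),z]
P=[dp(x,y,32) for x,y in[(-28,24),(28,24),(-28,-24),(28,-24),(-120,0),(128,0)]]
for q in proj(s,P): cv2.circle(v,tuple(q.round().astype(int)),1,(0,0,255),-1)
vt=d["img"].copy()
for q in proj(d,P): cv2.circle(vt,tuple(q.round().astype(int)),1,(0,0,255),-1)
cv2.imwrite("pics/ov.png",np.vstack([cv2.resize(v[180:280,140:310],(680,400)),cv2.resize(vt[120:170,300:450],(680,200))]))
E
```

```text
clk 8.7 pos [647.7  -8.7 149.9] rpy [179.98   0.28  87.03] w 85.3 F [-0.2 -1.6  0.9] q7 0.16
(653, -185, 100, 87.3) [-7.02, 0.58, 2.03] tw -0.04
(653, -185, 7, 87.3) [-7.0, 0.58, 5.75] tw -0.04
[([109.0, 313.0], 305.7, 374.4, 487.7, 257.9, -35.9), ([307.0, 58.0], 827.8, -32.0, 129.7, 21.0, -15.4), ([488.0, 49.0], 866.4, -394.7, 251.1, 116.0, -89.7), ([226.0, 118.0], 705.6, 132.6, 464.7, 230.4, -19.6)]
die y -305.07714955035425 -58.2592810808423
```

View pics/ov.png

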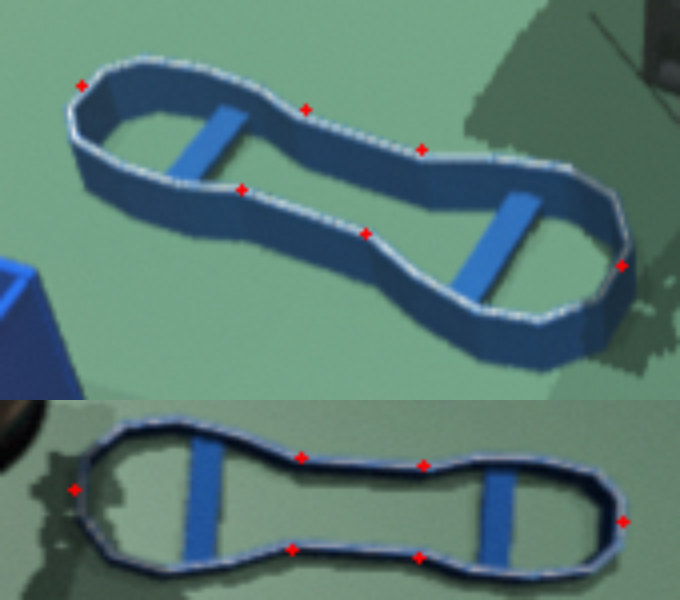

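View pics/t2.png

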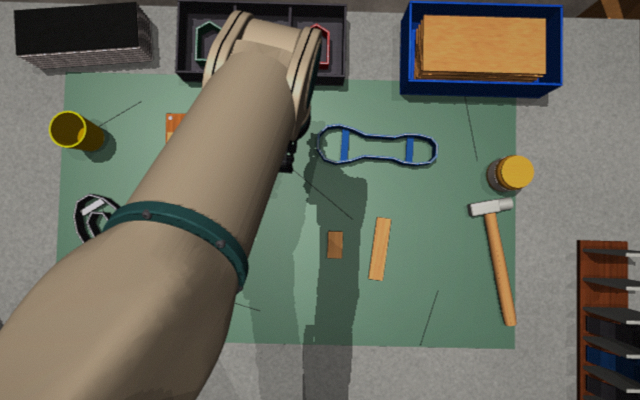

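View pics/s2.png

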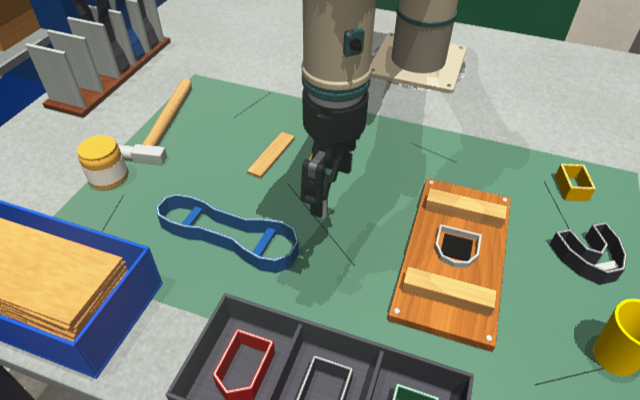

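Both sticks now lie across the board: the new one at (450,290) over the stripe, the first at (465,205). The red overlay points match the die's waist. I'll go to the die.

Call:
servo_tool(commands=[-1,0.1,0.2,0,0,-2.4,0.2,0.6,0,0,-3.8,0.3,1,0,0,-5.2,0.45,1.4,0,0,-6.4,0.55,1.8,0,0,-7,0.58,2.2,0,0,-7.06,0.58,2.6,0,0,-7.06,0.58,2.8,0,0,-7.06,0.58,2.8,0,0])

```text
clock: 9.55
eef_pos: [654.8, -173.6, 77.5]
tool_rot: [-3.139, -0.003, 1.531]
force: [-0.1, 0.0, 0.3]
width: 85.2
```

```bash
python3 - <<'E'
from h import *
plan((653,-186,7,87.3))
d=ctrl.get_image("scene");h=cv2.cvtColor(d["img"],cv2.COLOR_BGR2HSV)
p=cv2.inRange(h,(17,60,215),(25,150,255));print(rect(d,p,43,300))
cv2.imwrite("pics/s3.png",cv2.resize(d["img"][100:300,120:340],None,fx=2.7,fy=2.7))
E
```

```text
clk 9.55 pos [ 654.8 -173.6   77.5] rpy [-179.84   -0.2    87.71] w 85.2 F [-0.1  0.   0.3] q7 0.41
(653, -186, 7, 87.3) [-0.51, -0.05, 2.82] tw 0.07
[([451.0, 287.0], 657.2, 181.1, 130.9, 32.0, -88.9), ([48.0, 268.0], 834.5, -398.6, 225.2, 118.1, 89.9), ([467.0, 203.0], 481.9, 179.6, 130.7, 32.7, -88.5), ([160.0, 122.0], 466.8, -414.0, 154.3, 20.1, 11.7)]
```

View pics/s3.png

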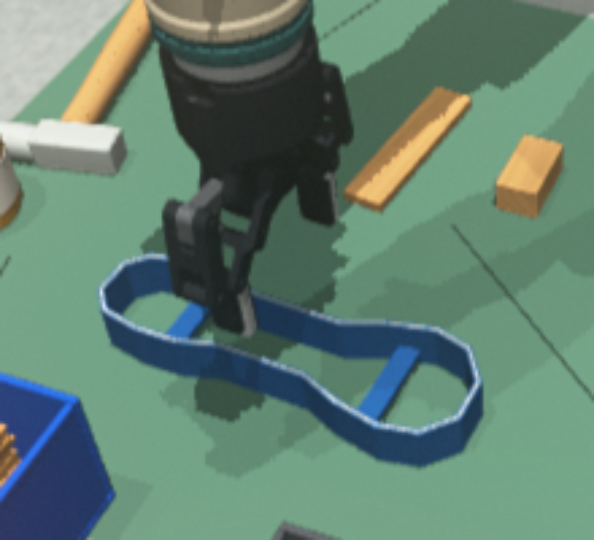

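Call:
servo_tool(commands=[-0.2,-0.02,0,0,0,-0.4,-0.03,0.2,0.05,0,-0.45,-0.04,0.4,0.05,0,-0.45,-0.04,0.5,0.05,0,-0.45,-0.04,0.5,0.05,0])

```text
clock: 10.02
eef_pos: [653.0, -188.7, 66.0]
tool_rot: [-3.14, -0.0, 1.522]
force: [0.1, 0.3, -0.8]
width: 85.1
```

```bash
python3 - <<'E'
from h import *
plan((653,-186,7,87.3))
E
```

```text
clk 10.02 pos [ 653.  -188.7   66. ] rpy [-1.7992e+02 -3.0000e-02  8.7210e+01] w 85.1 F [ 0.1  0.3 -0.8] q7 0.43
(653, -186, 7, 87.3) [0.11, -0.0, 2.36] tw -0.01
```

Call:
servo_tool(commands=[0.1,0,0.5,0,0,0.1,0,1,0,0,0.1,0,1.6,0,0,0.1,0,2,0,0,0.1,0,2.25,0,0,0.1,0,2.32,0,0,0.1,0,2.32,0,0.1,0.1,0,2.32,0,0.25,0.1,0,2.32,0,0.4,0.1,0,2.32,0,1])

```text
clock: 10.85
eef_pos: [654.2, -186.7, 10.0]
tool_rot: [3.141, 0.0, 1.522]
force: [-0.7, 0.1, -3.7]
width: 46.7
```

Call:
servo_tool(commands=[0,0,0,0,1,0,0,0,0,1,0,0,0,0,1,0,0,0,0,1,0,0,0,0,1,0,0,0,0,1])

```text
clock: 11.35
eef_pos: [654.3, -186.6, 9.8]
tool_rot: [3.14, 0.0, 1.522]
force: [-1.9, 0.7, 5.4]
width: 47.0
```

Call:
servo_tool(commands=[0,0,-0.1,0,1,0,0,-0.3,0,1,0,0,-0.5,0,1,0,0,-0.7,0,1,0,0,-0.9,0,1,0,0,-1,0,1,0,0,-1,0,1,0,0,-1,0,1])

```text
clock: 12.02
eef_pos: [653.9, -186.3, 34.0]
tool_rot: [3.141, 0.0, 1.522]
force: [-0.7, -0.5, -4.1]
width: 46.8
```

```bash
python3 - <<'E'
from h import *
plan()
print(ctrl.read_state()["torque"])
d=ctrl.get_image("scene")
cv2.imwrite("pics/s4.png",cv2.resize(d["img"][100:300,120:340],None,fx=2.7,fy=2.7))
E
```

```text
clk 12.02 pos [ 653.9 -186.3   34. ] rpy [179.98   0.    87.23] w 46.8 F [-0.7 -0.5 -4.1] q7 0.43
[-0.05422082  0.02051656  0.05004244]
```

View pics/s4.png

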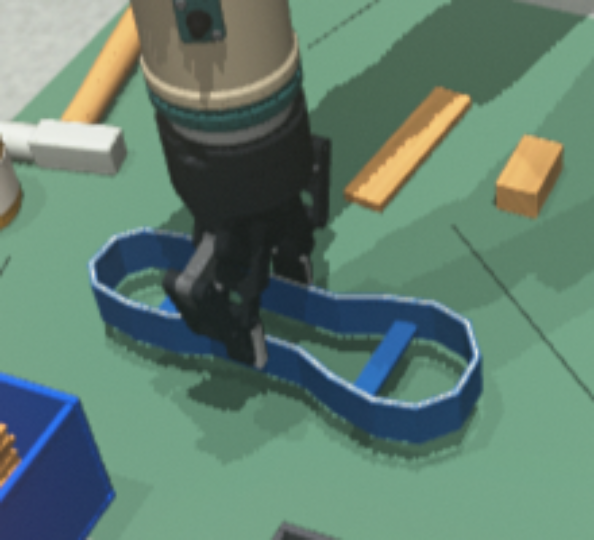

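The die hangs level and clear of the table at a measured 4.1 N. I'll lift it higher and carry it to the board.

Call:
servo_tool(commands=[0,0,-0.4,0,1,0,0,-1,0,1,0,0,-1.7,0,1,0,0,-2.5,0,1,0.2,0,-3.3,0,1,0.6,0,-3.9,-0.2,1,1.2,0.1,-4.4,-0.6,1,1.9,0.2,-4.7,-1.2,1,2.7,0.3,-4.8,-1.8,1,3.5,0.5,-4.8,-2.5,1])

```text
clock: 12.9
eef_pos: [670.7, -96.0, 154.3]
tool_rot: [3.141, -0.001, 1.792]
force: [-0.1, 0.3, -4.4]
width: 46.9
```

```bash
python3 - <<'E'
from h import *
plan((565,180,150,181))
E
```

```text
clk 12.9 pos [670.7 -96.  154.3] rpy [ 1.7998e+02 -8.0000e-02  1.0270e+02] w 46.9 F [-0.1  0.3 -4.4] q7 0.49
(565, 180, 150, 181) [11.7, -1.7, 0.19] tw -13.05
```

Call:
servo_tool(commands=[0.9,-0.1,0,-0.7,1,1.9,-0.2,0,-1.4,1,2.9,-0.4,0,-2.1,1,3.9,-0.5,0,-2.8,1,4.9,-0.7,0,-3.5,1,5.9,-0.8,0,-4.2,1,6.9,-1,0,-4.9,1,7.8,-1.1,0,-5.6,1,8.6,-1.2,0,-6.3,1,9.3,-1.3,0,-7,1])

```text
clock: 13.73
eef_pos: [587.6, 125.6, 153.0]
tool_rot: [3.142, -0.003, 2.529]
force: [-0.1, 0.7, -4.3]
width: 46.8
```

Call:
servo_tool(commands=[0,0,0,-0.7,1,0,0,0,-1.4,1,0,0,0,-2.1,1,0,0,0,-2.8,1,0,0,0,-3.5,1,0,0,0,-4.2,1,0,0,0,-4.9,1,0,0,0,-5.4,1,0,0,0,-5.7,1,0,0,0,-5.8,1])

```text
clock: 14.57
eef_pos: [588.7, 122.6, 153.3]
tool_rot: [3.141, -0.001, 3.129]
force: [0.1, 0.6, -4.6]
width: 46.9
```

```bash
python3 - <<'E'
from h import *
plan((565,180,130,181))
E
```

```text
clk 14.57 pos [588.7 122.6 153.3] rpy [ 1.7996e+02 -8.0000e-02  1.7931e+02] w 46.9 F [ 0.1  0.6 -4.6] q7 1.2
(565, 180, 130, 181) [0.97, 2.28, 0.93] tw -0.28
```

Call:
servo_tool(commands=[0.2,0.4,0,-0.2,1,0.4,0.9,0,-0.3,1,0.6,1.4,0.2,-0.3,1,0.8,1.9,0.5,-0.3,1,0.95,2.2,0.8,-0.3,1,0.97,2.28,0.93,-0.3,1,0.97,2.28,0.93,-0.3,1,0.97,2.28,0.93,-0.3,1])

```text
clock: 15.23
eef_pos: [566.2, 177.7, 130.0]
tool_rot: [-3.14, -0.001, -3.127]
force: [0.0, 0.1, -3.8]
width: 46.9
```

```bash
python3 - <<'E'
from h import *
plan((565,180,60,181))
d=ctrl.get_image("scene");cv2.imwrite("pics/s5.png",cv2.resize(d["img"][80:360,300:600],None,fx=2,fy=2))
d=ctrl.get_image("top");cv2.imwrite("pics/t5.png",cv2.resize(d["img"][80:300,100:320],None,fx=2.5,fy=2.5))
E
```

```text
clk 15.23 pos [566.2 177.7 130. ] rpy [-1.7994e+02 -4.0000e-02 -1.7917e+02] w 46.9 F [ 0.   0.1 -3.8] q7 1.12
(565, 180, 60, 181) [0.04, 0.1, 2.8] tw -0.03
```

View pics/s5.png

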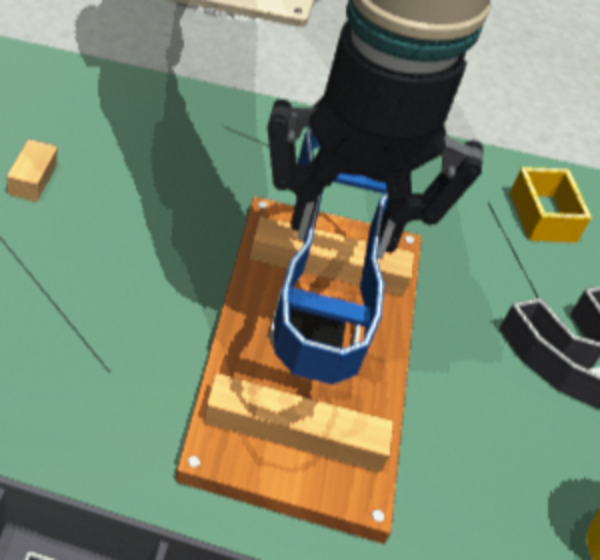

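View pics/t5.png

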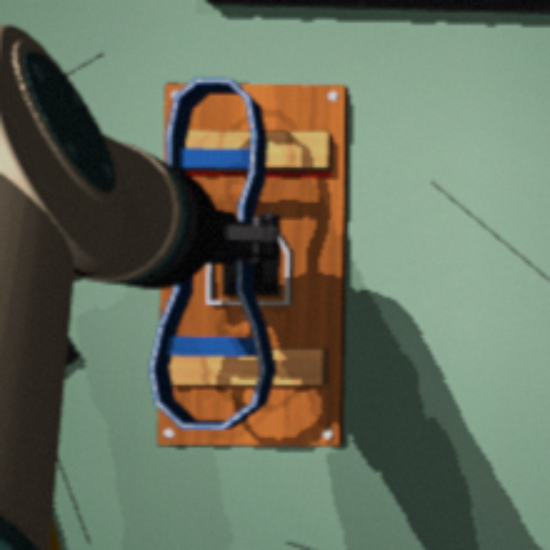

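Call:
servo_tool(commands=[0.03,0.1,0.4,0,1,0.03,0.1,1,0,1,0.03,0.1,1.6,0,1,0.03,0.1,2.1,0,1,0.03,0.1,2.4,0,1,0.03,0.1,2.6,0,1,0.03,0.1,2.6,0,1,0.03,0.1,2.6,0,1])

```text
clock: 16.0
eef_pos: [565.6, 180.7, 65.6]
tool_rot: [3.142, 0.0, -3.127]
force: [0.5, -0.1, -4.4]
width: 46.3
```

```bash
python3 - <<'E'
from h import *
plan((565,180,55,181))
s=ctrl.read_state();zt=s["eef_pos"][2]-9.8+32
t=ctrl.get_image("top");
m=diemask(t,(145,90,225,275))
cs,_=cv2.findContours(m,cv2.RETR_EXTERNAL,cv2.CHAIN_APPROX_NONE);c=np.vstack([k for k in cs if len(k)>15])
w=cast(t,c[:,0],zt)[:,:2];print("die x",w[:,0].min(),w[:,0].max(), "y@toe",w[w[:,0]<480][:,1].min(),w[w[:,0]<480][:,1].max())
cv2.imwrite("pics/t6.png",cv2.resize(t["img"][90:280,120:280],None,fx=3,fy=3))
d=ctrl.get_image("scene")
v=d["img"].copy()
def dp(x,y,z,c=s["eef_pos"][:2],yaw=180.9):
    a=np.radians(yaw);return [c[0]+x*np.cos(a)-y*np.sin(a),c[1]+x*np.sin(a)+y*np.cos(a),z]
for x,y,z in [(-120,0,zt),(-120,0,zt-32),(-28,24,zt),(-28,-24,zt)]:
    q=proj(d,dp(x,y,z))[0].round().astype(int);cv2.circle(v,tuple(q),1,(0,0,255),-1)
cv2.imwrite("pics/s6.png",cv2.resize(v[160:360,380:530],None,fx=3,fy=3))
a=cv2.imread("pics/s6.png");b=cv2.imread("pics/t6.png")[:570];b=cv2.copyMakeBorder(b,0,600-570,0,0,0);cv2.imwrite("pics/j6.png",cv2.resize(np.hstack([a,b]),(800,516)))
E
```

```text
clk 16.0 pos [565.6 180.7  65.6] rpy [ 1.7999e+02  1.0000e-02 -1.7918e+02] w 46.3 F [ 0.5 -0.1 -4.4] q7 1.1
(565, 180, 55, 181) [0.03, -0.03, 0.42] tw -0.03
die x 437.6218768169314 684.9740165401101 y@toe 133.4539698639733 216.99890911385546
```

View pics/j6.png

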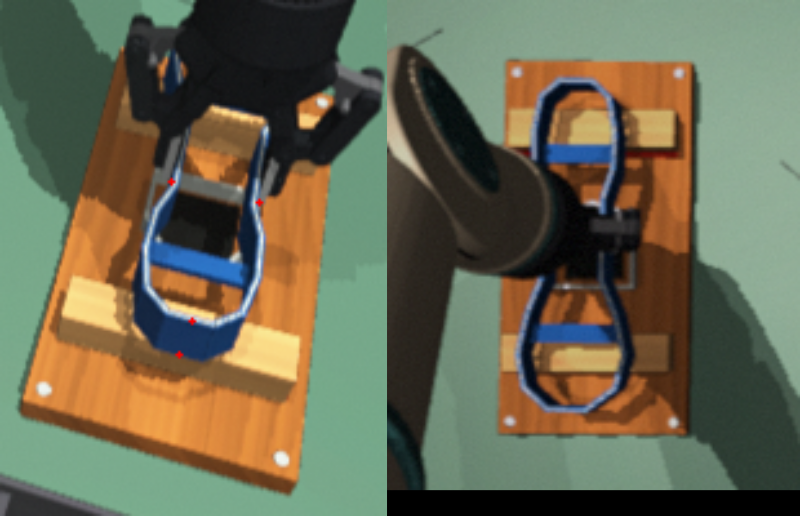

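The die hangs level over both sticks. Its cast ends at x = 438 and 685 put the waist at 565, the board's centre. I'll lower it slowly.

Call:
servo_tool(commands=[0.02,-0.02,0.08,0,1,0.02,-0.02,0.18,0,1,0.02,-0.02,0.28,0,1,0.02,-0.02,0.34,0,1,0.02,-0.02,0.36,0,1,0.02,-0.02,0.36,0,1])

```text
clock: 16.6
eef_pos: [564.8, 180.1, 56.3]
tool_rot: [-3.142, -0.0, -3.127]
force: [-1.0, 0.1, -3.7]
width: 46.9
```

Call:
servo_tool(commands=[0,0,0.04,0,1,0,0,0.08,0,1,0,0,0.08,0,1])

```text
clock: 16.85
eef_pos: [564.9, 180.2, 54.4]
tool_rot: [-3.142, -0.0, -3.127]
force: [0.2, -1.1, -5.1]
width: 46.6
```

Call:
servo_tool(commands=[0,0,0.03,0,1,0,0,0.06,0,1,0,0,0.06,0,1])

```text
clock: 17.1
eef_pos: [564.9, 180.2, 52.9]
tool_rot: [-3.142, -0.0, -3.127]
force: [-0.6, 0.8, -4.2]
width: 47.2
```

Call:
servo_tool(commands=[0,0,0.02,0,1,0,0,0.04,0,1,0,0,0.04,0,1])

```text
clock: 17.35
eef_pos: [564.9, 180.2, 52.8]
tool_rot: [-3.142, 0.0, -3.127]
force: [-1.9, -0.5, 4.0]
width: 47.0
```

Call:
servo_tool(commands=[0,0,-0.02,0,0.42,0,0,-0.02,0,0.38,0,0,-0.02,0,0.3,0,0,-0.02,0,0.2,0,0,-0.02,0,0.2,0,0,-0.02,0,0.2])

```text
clock: 17.85
eef_pos: [565.0, 180.2, 52.5]
tool_rot: [3.142, 0.0, -3.127]
force: [0.3, 0.8, 0.3]
width: 68.7
```

Call:
servo_tool(commands=[0,0,-0.3,0,0.2,0,0,-0.8,0,0.2,0,0,-1.5,0,0.2,0,0,-2.5,0,0.2,0,0,-3.7,0,0.2,0,0,-5,0,0.2,0,0,-6,0,0.2])

```text
clock: 18.43
eef_pos: [565.7, 180.5, 206.4]
tool_rot: [3.14, 0.003, -3.127]
force: [0.6, 0.3, 0.6]
width: 67.9
```

Call:
servo_tool(commands=[-1,-1,0,0,0.2,-2,-2,0,0,0.2,-3,-3.5,0,0,0.2,-3,-5,0,0,0.2,-3,-6.5,0,0,0.2,-3,-8,0,0,0.2,-3,-9.5,0,0,0.2,-3,-10.5,0,0,0.2,-3,-11,0,0,0.2,-3,-11,0,0,0.2])

```text
clock: 19.27
eef_pos: [643.7, -98.2, 203.5]
tool_rot: [-3.139, 0.001, -3.133]
force: [0.7, 0.3, 0.6]
width: 68.3
```

```bash
python3 - <<'E'
from h import *
plan()
t=ctrl.get_image("top");d=ctrl.get_image("scene")
m=diemask(t,(145,90,245,275))
cs,_=cv2.findContours(m,cv2.RETR_EXTERNAL,cv2.CHAIN_APPROX_NONE);c=np.vstack([k for k in cs if len(k)>15])
w=cast(t,c[:,0],75)[:,:2];print("die x",w[:,0].min(),w[:,0].max())
for a in(540,552,565,578,590):
    k=w[abs(w[:,0]-a)<3];print(a,k[:,1].min().round(1),k[:,1].max().round(1))
a=cv2.resize(d["img"][160:360,370:530],(480,600));b=cv2.resize(t["img"][100:270,130:270],(480,600));cv2.imwrite("pics/j7.png",cv2.resize(np.hstack([a,b]),(800,500)))
E
```

```text
clk 19.27 pos [643.7 -98.2 203.5] rpy [-1.7987e+02  5.0000e-02 -1.7950e+02] w 68.3 F [0.7 0.3 0.6] q7 1.59
die x 436.80080400650456 684.0257370726852
540 148.2 202.2
552 150.4 202.7
565 149.0 203.3
578 149.4 203.7
590 149.8 204.1
```

View pics/j7.png

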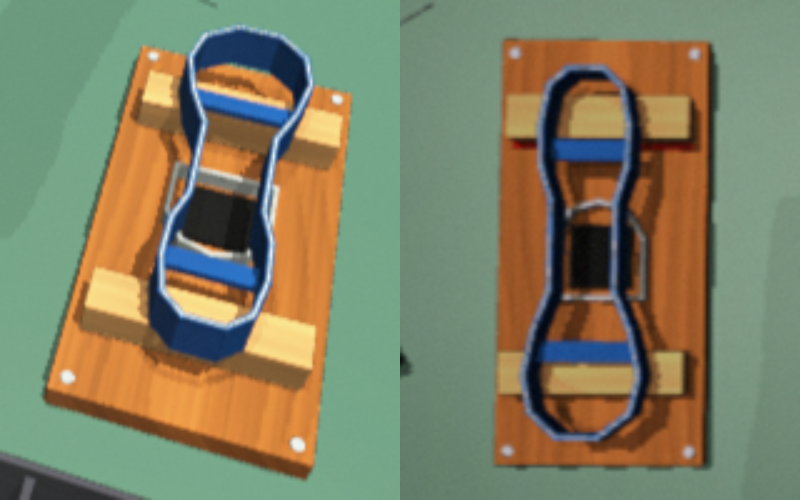

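```bash
python3 -c "
from cell import ctrl
print(ctrl.finish_job())"
```

```text
the job is handed in; nothing more can be done
None
```

I laid the matching 25 mm stick over the red stripe and set the blue die down across both sticks, then backed the arm away and handed the job in at about 19 s of the 58 s allowed. The hand-in returned no verdict, so the figures below are my own last checks.

- **Stick:** it measured about 5 mm off the stripe's centre across and 1 mm along, roughly parallel to it. I measured this before placing the die. In the final pictures it still lies on the stripe, with a thin edge of red showing.
- **Die position:** its waist centre is within 1 mm of the board's centre along the board and about 4 mm off across it. The visible side wall biases the across figure. The die's length is within about 2° of the board's.
- **Die height:** it came to rest on the sticks with the tool about 43 mm higher than when I gripped the die on the table, which matches the height of the sticks. I lowered it a millimetre or two at a time, and the fingers opened only after the force reading changed from the die's weight to support from below.
- **Level and contact:** the pictures show the die resting across both sticks, clear of the board and knife. I judged this from the pictures and the force reading and did not measure the tilt.

The two cameras disagreed by about 3–5 mm on the die's heel end before I gripped it. I split the difference, and no check failed.

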